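# Press and eject a pellet through the guard windows

## Robot

A 6-joint arm with a two-finger parallel gripper is mounted at the origin on a cart in front of the work surface, level with it; the furniture and walls round the work are solid. World frame = base frame: x ahead of the robot, y to its left, z up, the work surface at z = 0. Lengths are in m, angles in rad, forces in N, time in s.
With the tool pointing down it reaches from about 0.35 to 0.975 m from the base axis. Payload 4.9 kg.
Tool frame: the origin (TCP) lies at the very end of the fingers, on their centre line; the grasp point (between the pads) lies 19 mm behind it (manip.hold_point_z is the distance from the TCP to the grasp point, in m); z points along the fingers, y is the direction in which the jaws open and shut (so a half turn about z gives the same grasp; the last joint's range is limited). The gripper opens to 85 mm and grips with 20 to 120 N. Pads are 22 mm wide; open, the fingers measure 114 mm over their backs; the gripper's body (76 mm by 85 mm) begins 54 mm behind the grasp point. The pads swing forward as they close: fully open they stand 13 mm farther back than shut.
Start: joints at [-1.337, 0.053, 1.613, -0, 1.476, -0.119], TCP at [0.216, -0.586, 0.231] pointing down, gripper open.
Joint ranges: [-3.01, 3.01], [-1.01, 2.22], [0.06, 2.58], [-1.02, 4.17], [0.09, 2.62], [-3.14, 3.14]. Speed limits (rad/s): [2.57, 2.57, 3.14, 3.14, 3.14, 3.14].

## Interface

Orientations are given as a unit quaternion [w, x, y, z].
In Python, from plant import monitor, grab_frame, camera_params, ticket, manip gives the robot as it stands.
- The arm moves only by the tool play_rows, never from a script. Its argument "commands" is a list of rows, each an object of numbers: "dx", "dy", "dz": the shift along the tool's x, y, z in cm; "rx", "ry", "rz": the turn, a rotation vector about the tool's x, y, z in rad; "claw": the closure, from 0 (fully open) to 1 (shut). In form: [{"dx": .., "dy": .., "dz": .., "rx": .., "ry": .., "rz": .., "claw": ..}, ...]. A call has 1 to 5 rows; each row is the pose to reach, as a shift and turn from the pose measured when the call began, along the tool's axes at that moment; what a row does not reach only later rows make up. A row lasts 1/10 s, in which the tool goes at most 50 mm and 8.59 degrees, less where a joint would pass 70% of its speed; a pose out of reach is approached as far as the arm can. A call with a gripper value outside its range is refused whole. The fingers move at their own pace and stop on an object; the grip force is fixed at half the most. Time passes only in rows, so rows that repeat a pose let the fingers close. It gives the time, the measured TCP pose, the force and the opening at its end, in the units of the state.
- monitor.state(): the state, without advancing time (a new reading comes with each control period).
- grab_frame(name): name is "side" or "top" or "wrist"; returns the picture (480x640x3 uint8, blue, green, red); there is no depth.
- camera_params(name): a dict with "fx", "fy", "cx", "cy" (pixels), "rvec" (rotation vector, rad) and "tvec" (3), from world to camera coordinates, as OpenCV has them; the wrist camera has in their place "tool_from_camera" (4x4, takes a point from camera to tool coordinates, whose origin is the TCP and whose axes are the flange's). Camera axes: x right, y down, z forward; pixel columns grow to the right and rows downward; lengths in m; the calibration is good to about 2 mm. A picture is of the moment at which its call begins: read the wrist's pose just before it. camera_params takes no time and is no camera call.
- ticket.job_done(): hands the job in, once; it reports no verdict.
The state is a dict: "time": time; "joint_pos": joint angles; "joint_vel": joint speeds; "joint_efforts": joint torques, N m; "tool_pos": TCP position; "tool_rot": TCP orientation; "contact_force": force on the tool from outside, world axes, zero at the start; "ft_torque": the same for the moment, N m; "gripper_width": opening from 0.0 (shut) to 1.0 (fully open).
Only numpy, scipy, OpenCV 4.12 (cv2) and the standard library are available. Lean on these libraries where they do the work, as an engineer would, in place of code of your own. Each camera call takes 0.05 s, during which the arm holds its last target.

## Task

On the guarded pellet press, reach down through the guard window over the lever with the round pad, press that lever all the way down with your fingertips, keep it down for two seconds and let it spring back up. Then reach through the other window and press the lever with the crossbar all the way down, and finish while still holding it down so the pellet can be taken out. Only push, never grip or lift; do not touch the guard around the windows or the die and ram in front, never have both levers down together, and leave the weight, vial and bottle standing beside it where they are.

Things in the scene. Friction and masses are not known exactly. Their poses are not given: they have to be found in the camera images.
- machine: Fixed guarded bench pellet press. Origin on the worktop under the middle of its two windows; +x to its back (away from the robot), +y to its left. Footprint x -55 to +92, y -115 to +115 mm, nothing higher than 150 mm. In front of the guard (x -102 to -55, |y| under 23) stand a steel die and ram, up to 138 mm high. Contact over 1 N with any of this fails.
- guard_top (a point): Middle of the guard plate's top face, 150 mm above the worktop, machine axes. White plate, 6 mm thick, x -55 to +92, y -115 to +115 mm, with two windows, each 84 mm along x by 78 mm along y, centred at x 0, y +60 and y -60 mm. Walls below it on all sides, clear at front and sides.
- press_unit: Fixed bracket carrying the round-pad lever, inside the guard under one of the two windows (which one varies). Origin 12 mm above the worktop, below the centre of that window; axes as the machine's. Its bracket stands at x +30 to +86 mm, under the plate behind the window.
- eject_unit: The same bracket carrying the crossbar lever, under the other window.
- press_pad (a point): Centre of the top face of the press lever's pad: black disc, 38 mm across, 10 thick, on an 80 mm lever (10 mm rod) that runs back to its pivot. At rest level, mid-window, 139 mm above the worktop (11 below the guard's top face); fully down 21.5 mm lower, front edge tilted down 0.27 rad, same x and y within 1 mm.
- eject_pad (a point): Centre of the top face of the eject lever's pad: a black crossbar, 16 mm along x by 50 mm along y, 10 mm thick, on the same kind of lever with the same heights and travel.
- press_lever (a joint): Angle of the round-pad lever, rad: 0 up (rest), 0.27 fully down at its stop. Spring return: about 4 N at the pad to start it, 8 N when fully down. It moves the ram.
- eject_lever (a joint): Angle of the crossbar lever, rad: 0 up, 0.27 fully down; the same spring. It raises the plunger in the die.
- weight: Loose brass weight, 18 mm across, 31 mm high, near the front left of the press. Origin at the centre of its underside. Leave alone.
- vial: Loose glass vial with cap, 15 mm across, 45 mm high, near the front right of the press. Origin at the centre of its underside. Leave alone.
- dropper: Loose brown dropper bottle with a black cap, 33 mm across, 88 mm high, at the left side of the press. Origin at the centre of its underside. Leave alone.

How it is judged:
On the way, in this order (a step that is already met when the one before it is completed fails the run):
1. the round-pad lever is pressed fully down and kept down (1.5 s at least) (value of joint press_lever above 0.24 rad), for 1.5 s.
2. the round-pad lever is back up (value of joint press_lever below 0.04 rad), for 0.2 s.
3. the crossbar lever is pressed fully down, the round-pad lever up (value of joint eject_lever above 0.24 rad and value of joint press_lever below 0.04 rad), for 0.2 s.
At the end, for the whole second after the job is handed in: the crossbar lever is held fully down (over 0.24 of 0.27 rad) by the fingers (over 1 N) and the round-pad lever is up (under 0.04 rad) (all of step 3 and contact force between the fingers and eject_unit above 1 N); the arm keeps its last pose, push and grip.
It fails at once if the robot touches the guard, its walls, the base, the die or the ram (over 1 N) (contact force between any of the arm, the fingers and machine above 1 N).
It fails at once if both levers down together (value of joint each of press_lever, eject_lever above 0.08 rad).
It fails at once if the weight, the vial or the bottle is moved, lifted or knocked over (distance of any of weight, vial, dropper from where it was at the start of the episode above 0.015 m or angle between any of weight, vial, dropper's own z axis and vertical above 0.4 rad).
It also fails if it takes over 45 s, if anything falls off the work surface, if the arm or the gripper's body presses on something with over 40 N, if the wrist force passes 120 N, or if a joint passes its speed limit or range.

## Working session

There is one attempt and no reset: what is moved stays moved. The work goes in short steps, Python scripts to look and compute and a tool call to move; the robot and the scene stay as the last step left them, time stands still between calls to the robot, and variables do not carry over. Pictures are saved under pics/ and viewed, and the job is handed in when it is done.

Besides the shell and the picture viewer there is one more tool, called after "Request:" in YAML: its name, and indented under it one key for each argument. play_rows: Moves the arm, as the interface text tells. Its arguments: {"type":"object","properties":{"commands":{"type":"array"}},"required":["commands"]}

```bash
ls; mkdir -p pics
python3 - <<'E'
from plant import monitor, grab_frame, camera_params, manip
import cv2
print(monitor.state())
for n in ("side","top","wrist"):
    cv2.imwrite(f"pics/a_{n}.png",grab_frame(n)); print(n,camera_params(n))
print(monitor.state()["time"],[a for a in dir(manip) if a[0]!='_'])
E
```

```text
pics
{'time': 0.0, 'joint_pos': array([-1.33699927e+00,  5.33724660e-02,  1.61429288e+00,  2.74630105e-05,
        1.47601776e+00, -1.19042739e-01]), 'joint_vel': array([ 1.20213931e-04, -9.92493896e-04,  1.08594442e-03,  1.41083374e-03,
       -5.06166002e-05, -3.36440337e-04]), 'joint_efforts': array([-8.74865127e-04, -3.93673074e+01, -3.70179605e+01, -1.27654339e-04,
        7.01777419e-03,  1.05263015e-05]), 'tool_pos': array([ 0.21581385, -0.5858894 ,  0.23005402]), 'tool_rot': array([-1.04428853e-03,  9.84478023e-01,  1.75504786e-01, -4.62931094e-05]), 'contact_force': array([ 0.29931803, -0.13142102,  0.08793462]), 'ft_torque': array([-0.04071845, -0.02218116,  0.01019564]), 'gripper_width': 0.9986871024459041}
side {'fx': 552.8648942941343, 'fy': 552.8648942941343, 'cx': 314.75208056787363, 'cy': 235.5450988984766, 'rvec': array([ 1.7744986 , -1.07331955,  0.66453859]), 'tvec': array([-0.44991016,  0.26936277,  0.59789722])}
top {'fx': 448.40156435241175, 'fy': 448.40156435241175, 'cx': 315.3754559225242, 'cy': 238.24703673637487, 'rvec': array([ 2.15193245, -2.12983637,  0.2283557 ]), 'tvec': array([-0.26401493,  0.52639905,  0.85330567])}
wrist {'fx': 399.9055735864768, 'fy': 399.9055735864768, 'cx': 322.9028281587951, 'cy': 244.7309548971017, 'tool_from_camera': array([[ 1.64998839e-04, -9.54953263e-01, -2.96756192e-01,
         7.52371819e-02],
       [ 9.99999986e-01,  1.62545662e-04,  3.29405962e-05,
        -3.27967406e-04],
       [ 1.67797019e-05, -2.96756193e-01,  9.54953277e-01,
        -1.42759646e-01],
       [ 0.00000000e+00,  0.00000000e+00,  0.00000000e+00,
         1.00000000e+00]])}
0.15 ['IKError', 'hold_point_z']
```

View pics/a_top.png

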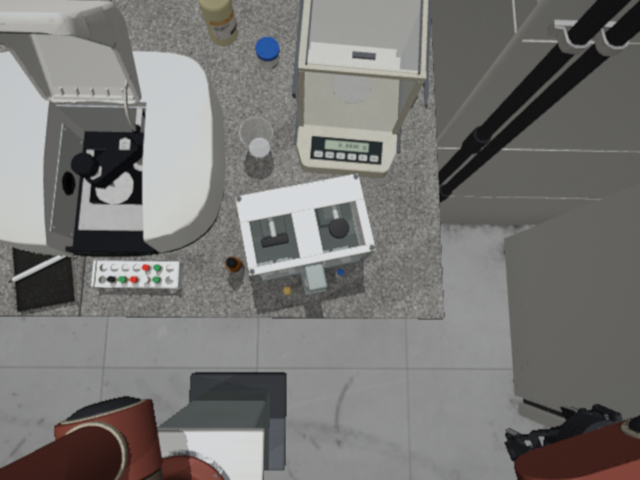

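View pics/a_side.png

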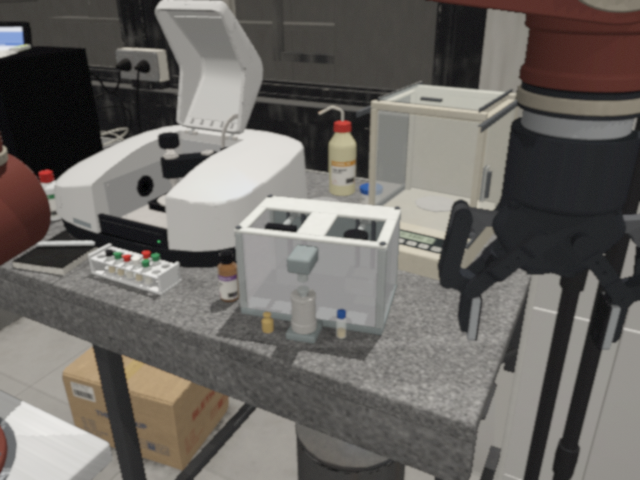

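View pics/a_wrist.png

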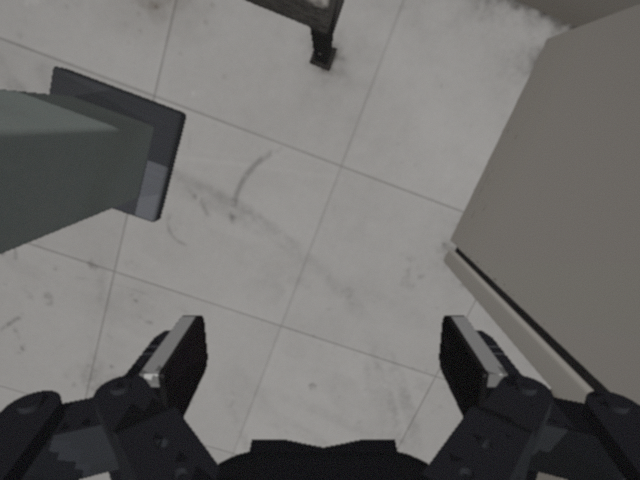

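The top view shows the plate with corners at about (237,197), (357,177), (373,248) and (248,272). The round pad is in the right window at (339,228) and the crossbar in the left window at (273,240). Next I'll zoom in on the plate.

Run:
```python
import cv2
im=cv2.imread("pics/a_top.png"); c=im[165:310,215:390]
cv2.imwrite("pics/b_top.png",cv2.resize(c,None,fx=4,fy=4,interpolation=cv2.INTER_CUBIC))
im=cv2.imread("pics/a_side.png"); c=im[185:345,210:410]
cv2.imwrite("pics/b_side.png",cv2.resize(c,None,fx=3.7,fy=3.7,interpolation=cv2.INTER_CUBIC))
```

```text
(no output)
```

View pics/b_top.png

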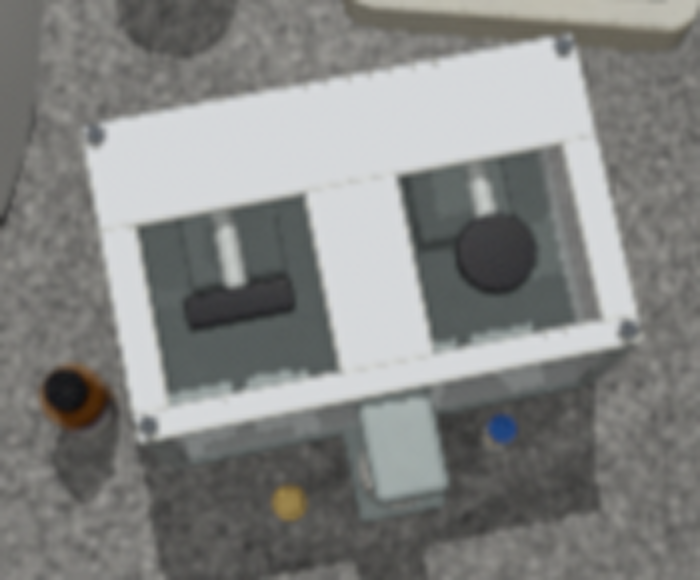

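View pics/b_side.png

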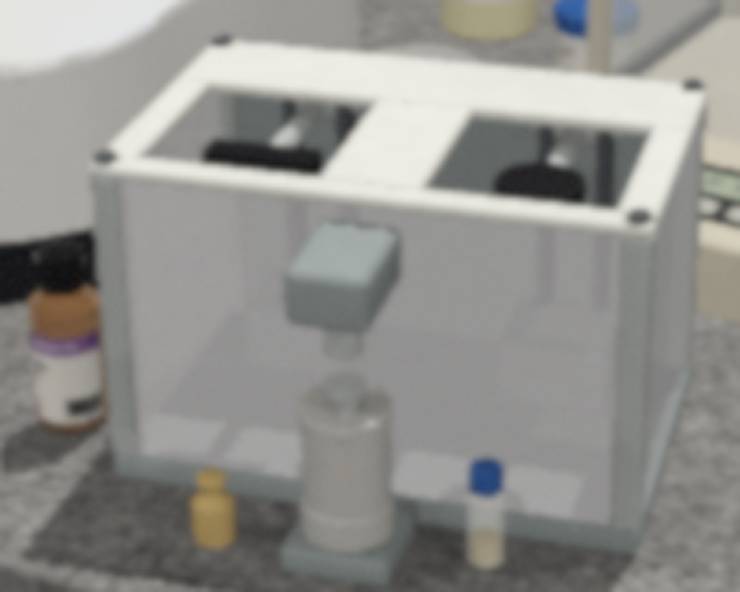

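```bash
cat > h.py <<'E'
import numpy as np, cv2
from plant import monitor, grab_frame, camera_params
from scipy.spatial.transform import Rotation as R
def ray(n,uv,z):
    p=camera_params(n); M=cv2.Rodrigues(p["rvec"])[0]; c=-M.T@p["tvec"]
    d=M.T@np.array([(uv[0]-p["cx"])/p["fx"],(uv[1]-p["cy"])/p["fy"],1]); return c+d*(z-c[2])/d[2]
def proj(n,P):
    p=camera_params(n); K=np.array([[p["fx"],0,p["cx"]],[0,p["fy"],p["cy"]],[0,0,1.]])
    return cv2.projectPoints(np.atleast_2d(np.array(P,float)),p["rvec"],p["tvec"],K,None)[0].reshape(-1,2)
def rot(q): return R.from_quat([q[1],q[2],q[3],q[0]])
E
python3 - <<'E'
from h import *
im=cv2.imread("pics/a_top.png"); x0,y0,s=215,165,4
c=cv2.resize(im[165:310,215:390],None,fx=4,fy=4,interpolation=cv2.INTER_CUBIC)
m=(c.min(2)>175).astype(np.uint8)*255
m=cv2.morphologyEx(m,cv2.MORPH_OPEN,np.ones((7,7)))
cs,h=cv2.findContours(m,cv2.RETR_CCOMP,cv2.CHAIN_APPROX_NONE)
full=lambda p:((p[0]+.5)/s-.5+x0,(p[1]+.5)/s-.5+y0)
for k,q in enumerate(cs):
    a=cv2.contourArea(q)
    if a>5000:
        ap=cv2.approxPolyDP(q,12,True).reshape(-1,2)
        print(a,h[0][k][3]); 
        for p in ap: print(p, ray("top",full(p),.15)[:2].round(4))
o=np.array([[-.0,0]])
src=np.array([[92,115],[92,-115],[-55,-115],[-55,115]])/1000
z=[(86,126),(576,36),(637,340),(140,438)]
W=np.array([ray("top",full(p),.15)[:2] for p in z])
A=src-src.mean(0);B=W-W.mean(0)
th=np.arctan2((A[:,0]*B[:,1]-A[:,1]*B[:,0]).sum(),(A*B).sum()); M=np.array([[np.cos(th),-np.sin(th)],[np.sin(th),np.cos(th)]])
t=W.mean(0)-M@src.mean(0); print("th",th,"t",t,"res mm",((src@M.T+t-W)*1e3).round(1).tolist())
for nm,y in(("press",-.06),("eject",.06)): print(nm,M@[0,y]+t)
d=(c.max(2)<70).astype(np.uint8)*255
for q in cv2.findContours(d,cv2.RETR_EXTERNAL,cv2.CHAIN_APPROX_NONE)[0]:
    if cv2.contourArea(q)>1500:
        r=cv2.minAreaRect(q); print("dark",r,ray("top",full(r[0]),.139)[:2])
# side check corners
cor=[[*(M@p+t),.15] for p in src]; print("side proj zoom",((proj("side",cor)-[210,185])*3.7).round(0).tolist())
E
```

```text
157745.0 -1
[576  55] [ 0.6247 -0.3346]
[542  39] [ 0.6321 -0.3189]
[106 123] [ 0.5886 -0.1198]
[ 86 157] [ 0.5725 -0.1114]
[135 414] [ 0.4559 -0.1375]
[167 435] [ 0.4468 -0.1519]
[616 345] [ 0.4894 -0.3513]
[635 305] [ 0.5077 -0.3601]
32897.5 2
[304 191] [ 0.5582 -0.2103]
[341 372] [ 0.4757 -0.2281]
[171 406] [ 0.4597 -0.1532]
[133 225] [ 0.5413 -0.1337]
31975.0 2
[561 142] [ 0.5831 -0.3273]
[603 319] [ 0.5012 -0.3456]
[434 353] [ 0.4848 -0.2696]
[395 175] [ 0.5663 -0.2515]
th 0.20256265428292025 t [ 0.52138486 -0.24031927] res mm [[1.3, 1.7], [0.8, 0.3], [-1.1, -3.2], [-1.0, 1.3]]
press [ 0.53345568 -0.29909253]
eject [ 0.50931405 -0.18154602]
dark ((67.50000762939453, 392.0000305175781), (48.790367126464844, 43.133514404296875), 45.0) [ 0.46673886 -0.10573083]
dark ((238.38461303710938, 300.923095703125), (43.93001174926758, 111.00172424316406), 78.69007110595703) [ 0.50920838 -0.18113865]
dark ((474.5675048828125, 255.53878784179688), (78.74881744384766, 119.5766372680664), 88.24659729003906) [ 0.53173786 -0.28849864]
side proj zoom [[221.0, 38.0], [713.0, 85.0], [656.0, 229.0], [91.0, 164.0]]
```

```bash
cat >> h.py <<'E'
def tri(a,b):
    Ps=[]
    for n in("top","side"):
        p=camera_params(n);K=np.array([[p["fx"],0,p["cx"]],[0,p["fy"],p["cy"]],[0,0,1.]])
        Ps.append(K@np.c_[cv2.Rodrigues(p["rvec"])[0],p["tvec"]])
    X=cv2.triangulatePoints(Ps[0],Ps[1],np.array(a,float).reshape(2,1),np.array(b,float).reshape(2,1)).ravel();return X[:3]/X[3]
TH=.207
def go(x,y,z):
    s=monitor.state(); Rm=rot(s["tool_rot"])
    d=Rm.inv().apply(np.array([x,y,z])-s["tool_pos"])*100
    T=R.from_euler('z',TH)*R.from_euler('x',np.pi)
    print("tcp",s["tool_pos"].round(4),"F",s["contact_force"].round(2),"t",s["time"],"g",round(s["gripper_width"],3),"rel cm",d.round(2),"rv",(Rm.inv()*T).as_rotvec().round(3))
E
python3 - <<'E'
from h import *
print(tri((300,71),(372,103)),tri((425,74),(497,122)), tri((338,228),(358,234)),tri((273,240),(281,226)))
print(ray("top",(303,160),.03),ray("top",(392,170),.03))
go(.30,-.42,.26); go(.534,-.299,.26)
E
```

```text
[ 0.75690487 -0.22476133  0.28644855] [ 0.76952127 -0.43691279  0.26970437] [ 0.53404612 -0.29909337  0.13807171] [ 0.50945753 -0.1792676   0.13756686]
[ 0.70261321 -0.23157     0.03      ] [ 0.68383082 -0.42226946  0.03      ]
tcp [ 0.2159 -0.586   0.2303] F [ 0.3  -0.55  0.96] t 0.15 g 1.002 rel cm [ 13.63 -12.68  -2.94] rv [-0.002 -0.     0.146]
tcp [ 0.2159 -0.586   0.2303] F [ 0.3  -0.55  0.96] t 0.15 g 1.002 rel cm [ 39.77 -15.94  -2.93] rv [-0.002 -0.     0.146]
```

Request:
play_rows:
  commands:
    - {"dx": 2, "dy": -1, "dz": -1, "rz": 0.03, "claw": 1}
    - {"dx": 5, "dy": -2.5, "dz": -2, "rz": 0.06, "claw": 1}
    - {"dx": 8.5, "dy": -4.5, "dz": -3, "rz": 0.09, "claw": 1}
    - {"dx": 12, "dy": -6.5, "dz": -3, "rz": 0.12, "claw": 1}
    - {"dx": 15.5, "dy": -8.5, "dz": -3, "rz": 0.146, "claw": 1}

```text
invalid input
```

```bash
python3 -c "
from h import *
go(.534,-.299,.26)"
```

```text
tcp [ 0.2159 -0.586   0.2303] F [ 0.3  -0.55  0.96] t 0.15 g 1.002 rel cm [ 39.77 -15.94  -2.93] rv [-0.002 -0.     0.146]
```

Request:
play_rows:
  commands:
    - {"dx": 2, "dy": -1, "dz": -1, "rx": 0, "ry": 0, "rz": 0.03, "claw": 1}
    - {"dx": 5, "dy": -2.5, "dz": -2, "rx": 0, "ry": 0, "rz": 0.06, "claw": 1}
    - {"dx": 8.5, "dy": -4.5, "dz": -3, "rx": 0, "ry": 0, "rz": 0.09, "claw": 1}
    - {"dx": 12, "dy": -6.5, "dz": -3, "rx": 0, "ry": 0, "rz": 0.12, "claw": 1}
    - {"dx": 15.5, "dy": -8.5, "dz": -3, "rx": 0, "ry": 0, "rz": 0.146, "claw": 1}

```text
time: 0.65
tool_pos: [0.3327, -0.4516, 0.2607]
tool_rot: [-0.001, 0.995, 0.102, 0.0]
contact_force: [0.9, 0.6, -0.3]
gripper_width: 0.146
```

```bash
python3 -c "
from h import *
go(.534,-.299,.26)"
```

```text
tcp [ 0.3327 -0.4516  0.2607] F [ 0.91  0.58 -0.32] t 0.65 g 0.146 rel cm [ 22.82 -10.84   0.09] rv [-0.001 -0.    -0.002]
```

Request:
play_rows:
  commands:
    - {"dx": 5, "dy": -2.4, "dz": 0, "rx": 0, "ry": 0, "rz": 0, "claw": 1}
    - {"dx": 9.5, "dy": -4.5, "dz": 0, "rx": 0, "ry": 0, "rz": 0, "claw": 1}
    - {"dx": 14, "dy": -6.6, "dz": 0, "rx": 0, "ry": 0, "rz": 0, "claw": 1}
    - {"dx": 18.4, "dy": -8.7, "dz": 0, "rx": 0, "ry": 0, "rz": 0, "claw": 1}
    - {"dx": 22.8, "dy": -10.8, "dz": 0, "rx": 0, "ry": 0, "rz": 0, "claw": 1}

```text
time: 1.15
tool_pos: [0.5323, -0.2999, 0.2606]
tool_rot: [-0.001, 0.995, 0.102, -0.0]
contact_force: [0.4, -0.5, -0.6]
gripper_width: 0.003
```

Request:
play_rows:
  commands:
    - {"dx": 0, "dy": 0, "dz": 0, "rx": 0, "ry": 0, "rz": 0, "claw": 1}
    - {"dx": 0, "dy": 0, "dz": 0, "rx": 0, "ry": 0, "rz": 0, "claw": 1}

```text
time: 1.35
tool_pos: [0.5329, -0.2988, 0.2599]
tool_rot: [-0.001, 0.995, 0.104, -0.001]
contact_force: [-0.0, -0.2, -0.2]
gripper_width: 0.001
```

```bash
python3 -c "
from h import *
go(.534,-.299,.18)
cv2.imwrite('pics/c_w.png',grab_frame('wrist'));cv2.imwrite('pics/c_s.png',grab_frame('side'))"
```

```text
tcp [ 0.5329 -0.2988  0.2599] F [-0.04 -0.22 -0.16] t 1.35 g 0.001 rel cm [0.12 0.05 7.99] rv [-0.002  0.001  0.001]
```

View pics/c_w.png

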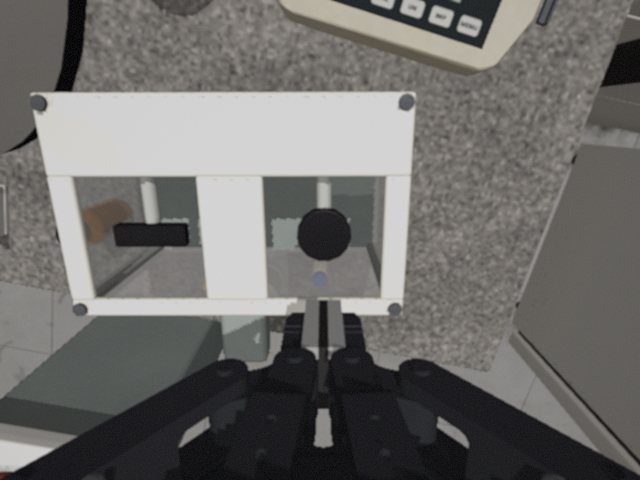

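View pics/c_s.png

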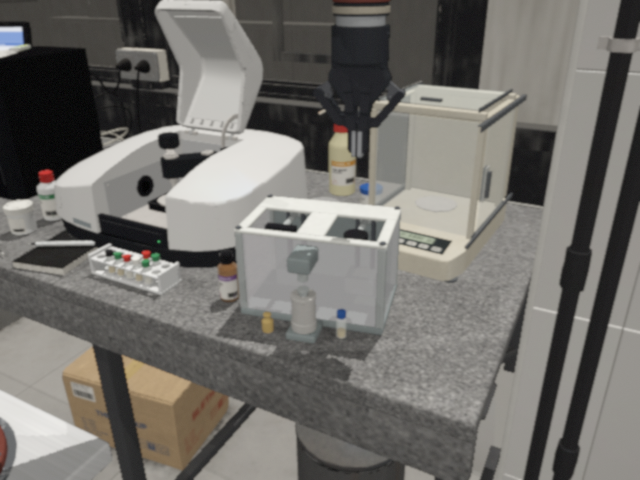

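The wrist view is square to the press, with the round pad at (324,234), the crossbar at (151,235) and the window edges visible. I'll cross-check the pad positions from it.

```bash
cat >> h.py <<'E'
def wray(uv,z,s):
    p=camera_params("wrist");T=p["tool_from_camera"];Rm=rot(s["tool_rot"]).as_matrix()
    c=Rm@T[:3,3]+s["tool_pos"]; d=Rm@T[:3,:3]@np.array([(uv[0]-p["cx"])/p["fx"],(uv[1]-p["cy"])/p["fy"],1])
    return c+d*(z-c[2])/d[2]
E
python3 -c "
from h import *
s=monitor.state()
print(wray((324,234),.139,s),wray((151,235),.139,s))
for w in ([(265,176),(385,176),(380,298),(265,298)],[(76,176),(197,176),(206,298),(93,298)]):
  print(np.mean([wray(p,.15,s) for p in w],0))
go(.534,-.299,.15);go(.533,-.300,.1175)"
```

```text
[ 0.53246201 -0.30056707  0.139     ] [ 0.50757355 -0.18442969  0.139     ]
[ 0.53150942 -0.30053488  0.15      ]
[ 0.50724281 -0.1838984   0.15      ]
tcp [ 0.5317 -0.3004  0.2602] F [ 0.02 -0.25 -0.3 ] t 1.45 g 0.001 rel cm [ 0.27 -0.07 11.02] rv [-0.001  0.001 -0.002]
tcp [ 0.5317 -0.3004  0.2602] F [ 0.02 -0.25 -0.3 ] t 1.45 g 0.001 rel cm [1.500e-01 1.000e-02 1.427e+01] rv [-0.001  0.001 -0.002]
```

Request:
play_rows:
  commands:
    - {"dx": 0, "dy": 0, "dz": 3, "rx": 0, "ry": 0, "rz": 0, "claw": 1}
    - {"dx": 0, "dy": 0, "dz": 6.5, "rx": 0, "ry": 0, "rz": 0, "claw": 1}
    - {"dx": 0, "dy": 0, "dz": 9.5, "rx": 0, "ry": 0, "rz": 0, "claw": 1}
    - {"dx": 0, "dy": 0, "dz": 10.5, "rx": 0, "ry": 0, "rz": 0, "claw": 1}
    - {"dx": 0, "dy": 0, "dz": 10.8, "rx": 0, "ry": 0, "rz": 0, "claw": 1}

```text
time: 1.95
tool_pos: [0.53, -0.3007, 0.1508]
tool_rot: [-0.002, 0.995, 0.101, -0.002]
contact_force: [-0.1, 0.5, -0.5]
gripper_width: 0.001
```

```bash
python3 -c "
from h import *
go(.532,-.300,.1175)
cv2.imwrite('pics/d_w.png',grab_frame('wrist'))"
```

```text
tcp [ 0.53   -0.3007  0.1508] F [-0.13  0.54 -0.49] t 1.95 g 0.001 rel cm [ 0.22 -0.02  3.33] rv [-0.003  0.003 -0.004]
```

View pics/d_w.png

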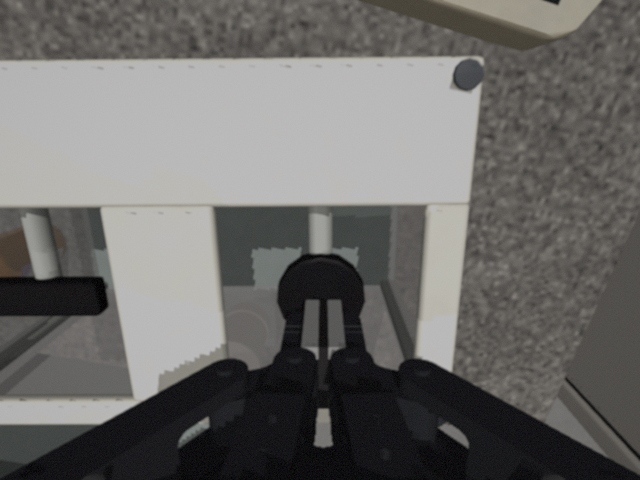

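Fingertips sit over the pad at (323,300), clear of the window edges. Now I press.

Request:
play_rows:
  commands:
    - {"dx": 0.1, "dy": 0, "dz": 0.6, "rx": 0, "ry": 0, "rz": 0, "claw": 1}
    - {"dx": 0.1, "dy": 0, "dz": 1.2, "rx": 0, "ry": 0, "rz": 0, "claw": 1}
    - {"dx": 0.1, "dy": 0, "dz": 1.8, "rx": 0, "ry": 0, "rz": 0, "claw": 1}
    - {"dx": 0.1, "dy": 0, "dz": 2.4, "rx": 0, "ry": 0, "rz": 0, "claw": 1}
    - {"dx": 0.1, "dy": 0, "dz": 2.4, "rx": 0, "ry": 0, "rz": 0, "claw": 1}

```text
time: 2.5
tool_pos: [0.532, -0.3016, 0.1287]
tool_rot: [0.0, 0.995, 0.101, -0.0]
contact_force: [-2.5, -1.5, 6.0]
gripper_width: -0.001
```

```bash
python3 -c "
from h import *
go(.531,-.300,.1175)
cv2.imwrite('pics/e_w.png',grab_frame('wrist'))
s=cv2.resize(grab_frame('side')[120:345,210:430],None,fx=2.6,fy=2.6);cv2.imwrite('pics/e_s.png',s)"
```

```text
tcp [ 0.532  -0.3016  0.1287] F [-2.49 -1.5   6.04] t 2.5 g -0.001 rel cm [-0.07 -0.18  1.12] rv [ 0.     0.001 -0.004]
```

View pics/e_s.png

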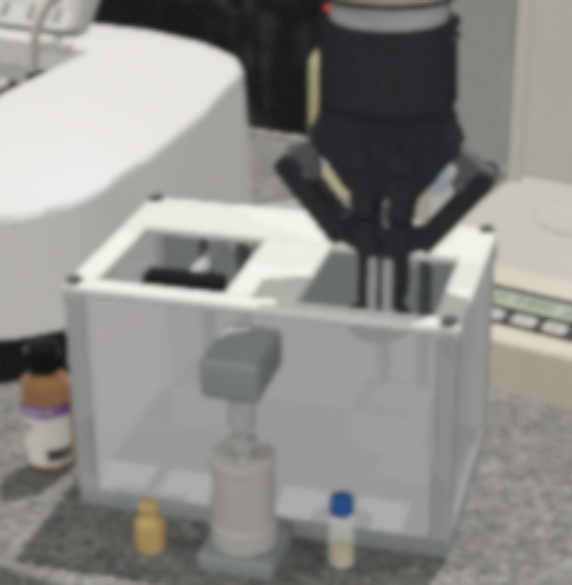

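View pics/e_w.png

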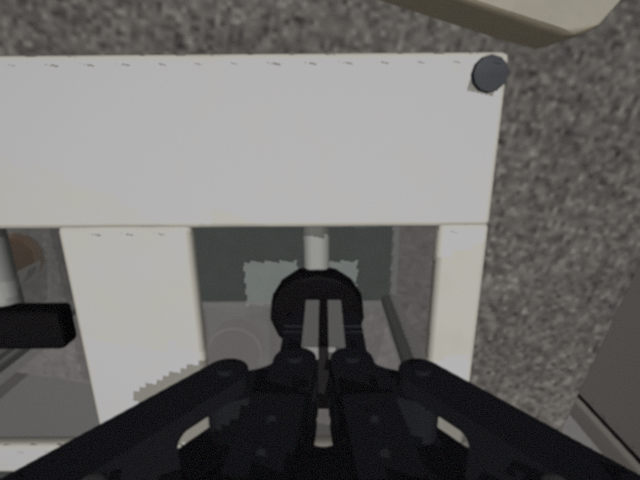

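Request:
play_rows:
  commands:
    - {"dx": 0, "dy": -0.1, "dz": 0.4, "rx": 0, "ry": 0, "rz": 0, "claw": 1}
    - {"dx": 0, "dy": -0.1, "dz": 0.8, "rx": 0, "ry": 0, "rz": 0, "claw": 1}
    - {"dx": 0, "dy": -0.1, "dz": 1.1, "rx": 0, "ry": 0, "rz": 0, "claw": 1}
    - {"dx": 0, "dy": -0.1, "dz": 1.2, "rx": 0, "ry": 0, "rz": 0, "claw": 1}

```text
time: 3.0
tool_pos: [0.5326, -0.3016, 0.119]
tool_rot: [0.001, 0.995, 0.101, 0.0]
contact_force: [-2.4, -1.2, 8.0]
gripper_width: 0.002
```

```bash
python3 -c "
from h import *
go(.531,-.300,.1175)
s=cv2.resize(grab_frame('side')[120:345,210:430],None,fx=2.6,fy=2.6);cv2.imwrite('pics/f_s.png',s)"
```

```text
tcp [ 0.5326 -0.3016  0.119 ] F [-2.41 -1.17  7.96] t 3.0 g 0.002 rel cm [-0.13 -0.19  0.15] rv [ 0.003 -0.    -0.004]
```

View pics/f_s.png

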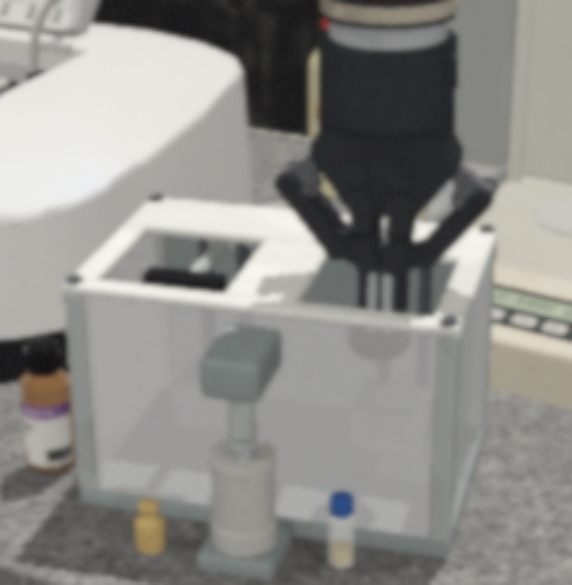

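Request:
play_rows:
  commands:
    - {"dx": -0.1, "dy": -0.1, "dz": 0.2, "rx": 0, "ry": 0, "rz": 0, "claw": 1}
    - {"dx": -0.1, "dy": -0.1, "dz": 0.3, "rx": 0, "ry": 0, "rz": 0, "claw": 1}
    - {"dx": -0.1, "dy": -0.1, "dz": 0.3, "rx": 0, "ry": 0, "rz": 0, "claw": 1}

```text
time: 3.35
tool_pos: [0.5327, -0.3016, 0.1187]
tool_rot: [0.003, 0.995, 0.101, 0.002]
contact_force: [-1.7, 1.0, 9.2]
gripper_width: 0.003
```

Request:
play_rows:
  commands:
    - {"dx": 0, "dy": 0, "dz": 0.2, "rx": 0, "ry": 0, "rz": 0, "claw": 1}
    - {"dx": 0, "dy": 0, "dz": 0.4, "rx": 0, "ry": 0, "rz": 0, "claw": 1}
    - {"dx": 0, "dy": 0, "dz": 0.4, "rx": 0, "ry": 0, "rz": 0, "claw": 1}

```text
time: 3.65
tool_pos: [0.5329, -0.3018, 0.1184]
tool_rot: [0.003, 0.995, 0.102, 0.001]
contact_force: [-8.7, 3.3, 16.0]
gripper_width: 0.001
```

```bash
python3 -c "
from h import *
go(.532,-.300,.1175)
cv2.imwrite('pics/g_w.png',grab_frame('wrist'))"
```

```text
tcp [ 0.5329 -0.3018  0.1184] F [-8.71  3.29 16.02] t 3.65 g 0.001 rel cm [-0.05 -0.2   0.09] rv [ 0.006 -0.002 -0.003]
```

View pics/g_w.png

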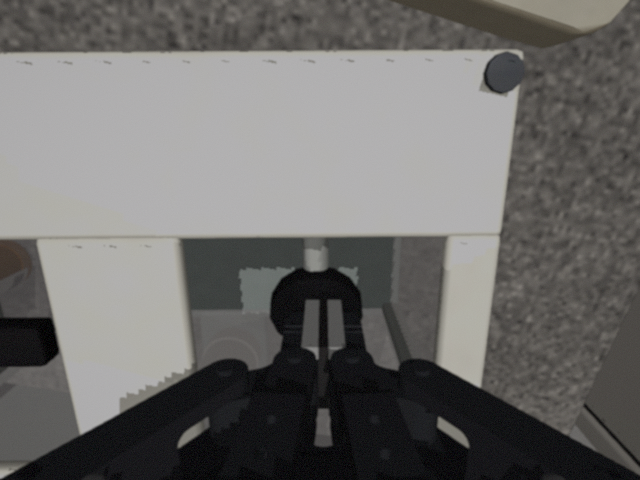

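Request:
play_rows:
  commands:
    - {"dx": 0, "dy": 0, "dz": 0.4, "rx": 0, "ry": 0, "rz": 0, "claw": 1}
    - {"dx": 0, "dy": 0, "dz": 0.4, "rx": 0, "ry": 0, "rz": 0, "claw": 1}
    - {"dx": 0, "dy": 0, "dz": 0.4, "rx": 0, "ry": 0, "rz": 0, "claw": 1}
    - {"dx": 0, "dy": 0, "dz": 0.4, "rx": 0, "ry": 0, "rz": 0, "claw": 1}
    - {"dx": 0, "dy": 0, "dz": 0.4, "rx": 0, "ry": 0, "rz": 0, "claw": 1}

```text
time: 4.2
tool_pos: [0.5329, -0.3019, 0.1183]
tool_rot: [0.003, 0.995, 0.102, 0.001]
contact_force: [-9.5, 4.2, 18.4]
gripper_width: 0.005
```

The pad is at its stop: z stays at 0.1183 while force rises. Now I hold it there.

Request:
play_rows:
  commands:
    - {"dx": 0, "dy": 0, "dz": 0.4, "rx": 0, "ry": 0, "rz": 0, "claw": 1}
    - {"dx": 0, "dy": 0, "dz": 0.4, "rx": 0, "ry": 0, "rz": 0, "claw": 1}
    - {"dx": 0, "dy": 0, "dz": 0.4, "rx": 0, "ry": 0, "rz": 0, "claw": 1}
    - {"dx": 0, "dy": 0, "dz": 0.4, "rx": 0, "ry": 0, "rz": 0, "claw": 1}
    - {"dx": 0, "dy": 0, "dz": 0.4, "rx": 0, "ry": 0, "rz": 0, "claw": 1}

```text
time: 4.7
tool_pos: [0.533, -0.3019, 0.1183]
tool_rot: [0.003, 0.995, 0.102, 0.001]
contact_force: [-10.0, 4.7, 18.8]
gripper_width: -0.002
```

Request:
play_rows:
  commands:
    - {"dx": 0, "dy": 0, "dz": 0.4, "rx": 0, "ry": 0, "rz": 0, "claw": 1}
    - {"dx": 0, "dy": 0, "dz": 0.4, "rx": 0, "ry": 0, "rz": 0, "claw": 1}
    - {"dx": 0, "dy": 0, "dz": 0.4, "rx": 0, "ry": 0, "rz": 0, "claw": 1}
    - {"dx": 0, "dy": 0, "dz": 0.4, "rx": 0, "ry": 0, "rz": 0, "claw": 1}
    - {"dx": 0, "dy": 0, "dz": 0.4, "rx": 0, "ry": 0, "rz": 0, "claw": 1}

```text
time: 5.2
tool_pos: [0.5329, -0.3018, 0.1183]
tool_rot: [0.002, 0.995, 0.102, 0.0]
contact_force: [-10.0, 6.2, 18.4]
gripper_width: -0.002
```

Request:
play_rows:
  commands:
    - {"dx": 0, "dy": 0, "dz": 0.4, "rx": 0, "ry": 0, "rz": 0, "claw": 1}
    - {"dx": 0, "dy": 0, "dz": 0.4, "rx": 0, "ry": 0, "rz": 0, "claw": 1}
    - {"dx": 0, "dy": 0, "dz": 0.4, "rx": 0, "ry": 0, "rz": 0, "claw": 1}
    - {"dx": 0, "dy": 0, "dz": 0.4, "rx": 0, "ry": 0, "rz": 0, "claw": 1}
    - {"dx": 0, "dy": 0, "dz": 0.4, "rx": 0, "ry": 0, "rz": 0, "claw": 1}

```text
time: 5.7
tool_pos: [0.5329, -0.3019, 0.1183]
tool_rot: [0.002, 0.995, 0.103, -0.0]
contact_force: [-9.7, 4.4, 18.1]
gripper_width: -0.0
```

Request:
play_rows:
  commands:
    - {"dx": 0, "dy": 0, "dz": 0.4, "rx": 0, "ry": 0, "rz": 0, "claw": 1}
    - {"dx": 0, "dy": 0, "dz": 0.4, "rx": 0, "ry": 0, "rz": 0, "claw": 1}
    - {"dx": 0, "dy": 0, "dz": 0.4, "rx": 0, "ry": 0, "rz": 0, "claw": 1}
    - {"dx": 0, "dy": 0, "dz": 0.4, "rx": 0, "ry": 0, "rz": 0, "claw": 1}
    - {"dx": 0, "dy": 0, "dz": 0.4, "rx": 0, "ry": 0, "rz": 0, "claw": 1}

```text
time: 6.2
tool_pos: [0.5329, -0.3019, 0.1183]
tool_rot: [0.002, 0.995, 0.103, -0.001]
contact_force: [-10.0, 5.2, 18.0]
gripper_width: 0.005
```

```bash
python3 -c "
from h import *
go(.533,-.301,.20)"
```

```text
tcp [ 0.5329 -0.3019  0.1183] F [-10.01   5.22  18.05] t 6.2 g 0.005 rel cm [ 0.01 -0.05 -8.17] rv [ 0.004  0.002 -0.001]
```

Request:
play_rows:
  commands:
    - {"dx": 0, "dy": 0, "dz": -0.6, "rx": 0, "ry": 0, "rz": 0, "claw": 1}
    - {"dx": 0, "dy": 0, "dz": -1.4, "rx": 0, "ry": 0, "rz": 0, "claw": 1}
    - {"dx": 0, "dy": 0, "dz": -2.6, "rx": 0, "ry": 0, "rz": 0, "claw": 1}
    - {"dx": 0, "dy": 0, "dz": -4.5, "rx": 0, "ry": 0, "rz": 0, "claw": 1}
    - {"dx": 0, "dy": 0, "dz": -6.5, "rx": 0, "ry": 0, "rz": 0, "claw": 1}

```text
time: 6.7
tool_pos: [0.5329, -0.3009, 0.1832]
tool_rot: [0.001, 0.995, 0.103, -0.001]
contact_force: [0.5, -0.2, 0.2]
gripper_width: -0.005
```

Request:
play_rows:
  commands:
    - {"dx": 0, "dy": 0, "dz": -1, "rx": 0, "ry": 0, "rz": 0, "claw": 1}
    - {"dx": 0, "dy": 0, "dz": -1, "rx": 0, "ry": 0, "rz": 0, "claw": 1}

```text
time: 6.9
tool_pos: [0.5339, -0.3013, 0.1952]
tool_rot: [0.002, 0.995, 0.103, 0.0]
contact_force: [0.3, -0.5, -0.4]
gripper_width: -0.0
```

```bash
python3 -c "
from h import *
go(.509,-.182,.20)
cv2.imwrite('pics/h_w.png',grab_frame('wrist'))
s=cv2.resize(grab_frame('side')[120:345,210:430],None,fx=2.6,fy=2.6);cv2.imwrite('pics/h_s.png',s)"
```

```text
tcp [ 0.5339 -0.3013  0.1952] F [ 0.27 -0.48 -0.38] t 6.9 g -0.0 rel cm [ 1.000e-02 -1.219e+01 -5.400e-01] rv [ 0.005 -0.    -0.   ]
```

View pics/h_s.png

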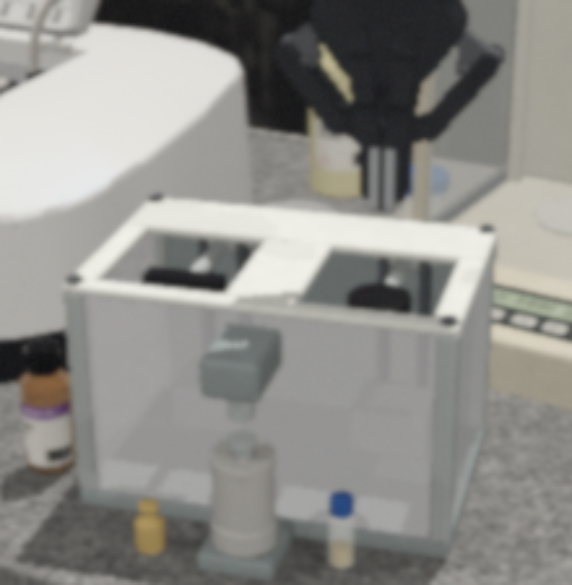

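View pics/h_w.png

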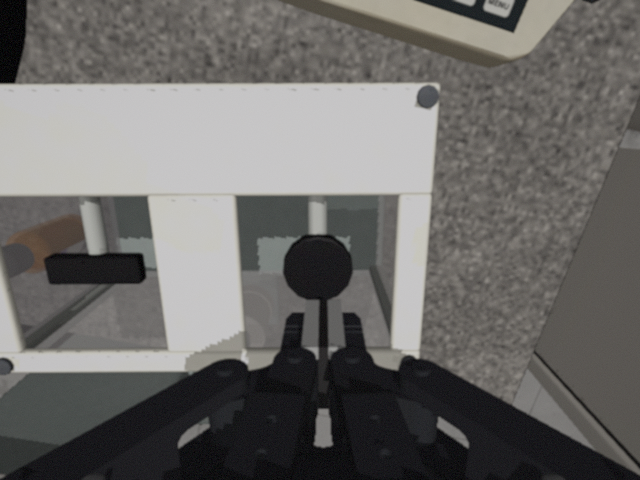

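The round pad is back up at (318,267) and the ram has risen. Next is the other window.

Request:
play_rows:
  commands:
    - {"dx": 0, "dy": -3, "dz": 0, "rx": 0, "ry": 0, "rz": 0, "claw": 1}
    - {"dx": 0, "dy": -6.5, "dz": 0, "rx": 0, "ry": 0, "rz": 0, "claw": 1}
    - {"dx": 0, "dy": -9.5, "dz": 0, "rx": 0, "ry": 0, "rz": 0, "claw": 1}
    - {"dx": 0, "dy": -12.1, "dz": 0, "rx": 0, "ry": 0, "rz": 0, "claw": 1}
    - {"dx": 0, "dy": -12.1, "dz": 0, "rx": 0, "ry": 0, "rz": 0, "claw": 1}

```text
time: 7.5
tool_pos: [0.5067, -0.1793, 0.1903]
tool_rot: [-0.0, 0.995, 0.105, -0.003]
contact_force: [-0.1, -1.1, 0.7]
gripper_width: -0.003
```

```bash
python3 -c "
from h import *
s=monitor.state()
cv2.imwrite('pics/i_w.png',grab_frame('wrist'))
go(.509,-.182,.15)"
```

```text
tcp [ 0.5072 -0.1808  0.1907] F [ 0.78 -1.04 -0.07] t 7.55 g 0.002 rel cm [0.18 0.15 4.07] rv [0.    0.005 0.002]
```

View pics/i_w.png

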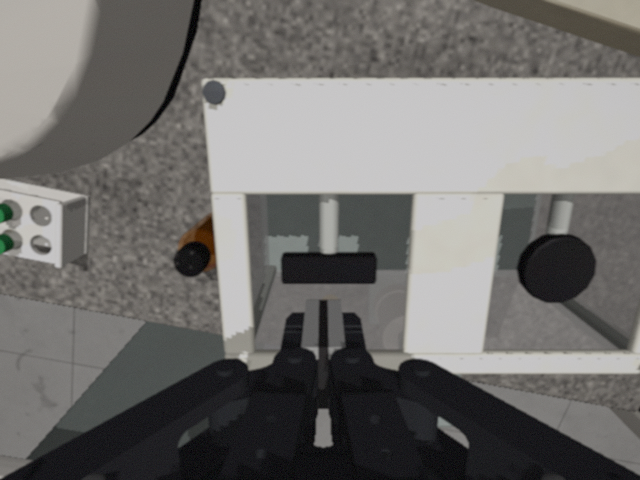

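```bash
python3 -c "
from h import *
s=monitor.state()
print(wray((329,268),.139,s),wray((557,268),.139,s))
print(np.mean([wray(p,.15,s) for p in [(246,193),(413,193),(405,352),(253,352)]],0))
go(.5085,-.183,.15)"
```

```text
[ 0.50962121 -0.18327402  0.139     ] [ 0.53410334 -0.29895519  0.139     ]
[ 0.50876609 -0.18341223  0.15      ]
tcp [ 0.5072 -0.1808  0.1907] F [ 0.78 -1.04 -0.07] t 7.55 g 0.002 rel cm [0.11 0.24 4.07] rv [0.    0.005 0.002]
```

Everything agrees to within 2 mm. Descending.

Request:
play_rows:
  commands:
    - {"dx": 0.1, "dy": 0.1, "dz": 1, "rx": 0, "ry": 0, "rz": 0, "claw": 1}
    - {"dx": 0.1, "dy": 0.2, "dz": 2.2, "rx": 0, "ry": 0, "rz": 0, "claw": 1}
    - {"dx": 0.1, "dy": 0.2, "dz": 3.4, "rx": 0, "ry": 0, "rz": 0, "claw": 1}
    - {"dx": 0.1, "dy": 0.2, "dz": 4.2, "rx": 0, "ry": 0, "rz": 0, "claw": 1}
    - {"dx": 0.1, "dy": 0.2, "dz": 4.5, "rx": 0, "ry": 0, "rz": 0, "claw": 1}

```text
time: 8.05
tool_pos: [0.5074, -0.1825, 0.1435]
tool_rot: [-0.0, 0.995, 0.104, -0.004]
contact_force: [0.1, 0.7, 0.3]
gripper_width: -0.004
```

```bash
python3 -c "
from h import *
cv2.imwrite('pics/j_w.png',grab_frame('wrist'))
go(.5085,-.183,.12)"
```

```text
tcp [ 0.5076 -0.1825  0.1438] F [-0.09  0.43  0.33] t 8.1 g -0.001 rel cm [0.1  0.07 2.38] rv [-0.001  0.007  0.001]
```

View pics/j_w.png

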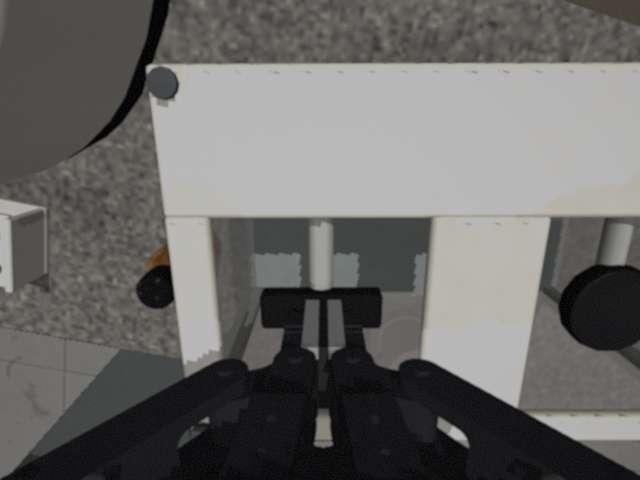

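The fingertips are over the crossbar at (322,305), centred on it. Now I press.

Request:
play_rows:
  commands:
    - {"dx": 0.1, "dy": 0, "dz": 0.6, "rx": 0, "ry": 0, "rz": 0, "claw": 1}
    - {"dx": 0.1, "dy": 0, "dz": 1.2, "rx": 0, "ry": 0, "rz": 0, "claw": 1}
    - {"dx": 0.1, "dy": 0, "dz": 1.8, "rx": 0, "ry": 0, "rz": 0, "claw": 1}
    - {"dx": 0.1, "dy": 0, "dz": 2.3, "rx": 0, "ry": 0, "rz": 0, "claw": 1}
    - {"dx": 0.1, "dy": 0, "dz": 2.5, "rx": 0, "ry": 0, "rz": 0, "claw": 1}

```text
time: 8.6
tool_pos: [0.5093, -0.183, 0.1202]
tool_rot: [0.001, 0.995, 0.104, -0.003]
contact_force: [-1.5, -0.1, 7.2]
gripper_width: -0.003
```

Request:
play_rows:
  commands:
    - {"dx": 0, "dy": 0, "dz": 0.3, "rx": 0, "ry": 0, "rz": 0, "claw": 1}
    - {"dx": 0, "dy": 0, "dz": 0.5, "rx": 0, "ry": 0, "rz": 0, "claw": 1}
    - {"dx": 0, "dy": 0, "dz": 0.5, "rx": 0, "ry": 0, "rz": 0, "claw": 1}

```text
time: 8.9
tool_pos: [0.5097, -0.1831, 0.1186]
tool_rot: [0.001, 0.995, 0.104, -0.003]
contact_force: [-9.5, 3.4, 15.7]
gripper_width: 0.002
```

Request:
play_rows:
  commands:
    - {"dx": 0, "dy": 0, "dz": 0.4, "rx": 0, "ry": 0, "rz": 0, "claw": 1}
    - {"dx": 0, "dy": 0, "dz": 0.5, "rx": 0, "ry": 0, "rz": 0, "claw": 1}
    - {"dx": 0, "dy": 0, "dz": 0.5, "rx": 0, "ry": 0, "rz": 0, "claw": 1}
    - {"dx": 0, "dy": 0, "dz": 0.5, "rx": 0, "ry": 0, "rz": 0, "claw": 1}
    - {"dx": 0, "dy": 0, "dz": 0.5, "rx": 0, "ry": 0, "rz": 0, "claw": 1}

```text
time: 9.4
tool_pos: [0.5098, -0.1832, 0.1183]
tool_rot: [0.001, 0.995, 0.104, -0.003]
contact_force: [-13.8, 5.3, 22.5]
gripper_width: -0.004
```

```bash
python3 -c "
from h import *
cv2.imwrite('pics/k_w.png',grab_frame('wrist'))
s=cv2.resize(grab_frame('side')[120:345,210:430],None,fx=2.6,fy=2.6);cv2.imwrite('pics/k_s.png',s)
go(.5085,-.183,.12)"
```

```text
tcp [ 0.5098 -0.1832  0.1183] F [-13.12   4.79  24.04] t 9.5 g -0.001 rel cm [-0.13 -0.05 -0.17] rv [0.001 0.006 0.002]
```

View pics/k_w.png

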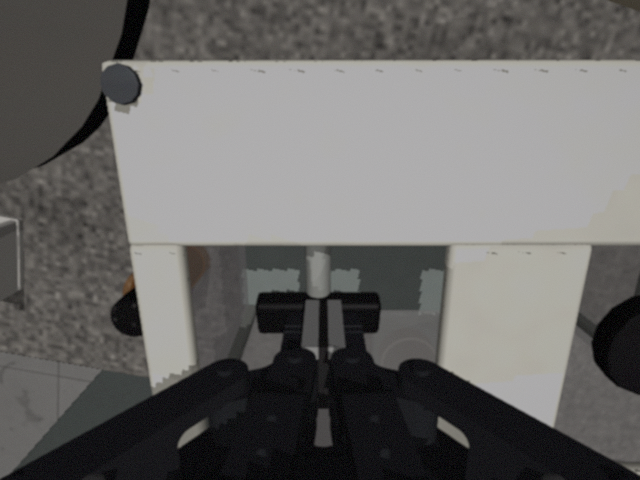

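View pics/k_s.png

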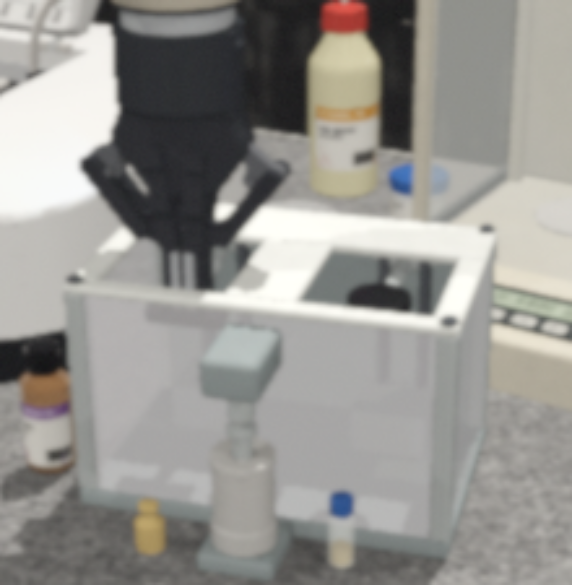

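The crossbar is at its stop: z stays at 0.1183 with 22–24 N. The round pad is up and the loose items have not moved. Handing in.

```bash
python3 -c "
from h import *
from plant import ticket
print(ticket.job_done()); go(.5085,-.183,.12)"
```

```text
the job is handed in; nothing more can be done
None
the job is handed in; nothing more can be done
```

I pressed the round-pad lever (right window) to its stop with the closed fingertips and held it for more than 2.5 s. I then let it spring back up and pressed the crossbar lever (left window) to its stop. I handed the job in at 9.5 s, still holding the crossbar down.

**Levers:** Both presses stopped at a TCP height of 0.1183 m while the force kept rising, to about 18 N on the round pad and 22–24 N on the crossbar. The lever angles can't be read directly, so "fully down" rests on those stops and the pictures. The round pad was visibly back up before and during the crossbar press.

**Surroundings:** The last pictures show the weight, vial and bottle in place. I saw no contact with the guard.

**Disagreements:**
- Pad positions from the different views agreed to within about 2–4 mm.
- The sideways force at the stops, about 10–14 N, was higher than I expected from the pad tilt alone. I put the rest down to fingertip friction on the tilted pad, but did not confirm that.
- My first move call was refused because its rows left out the zero entries. Nothing moved.

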